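# Sort full and empty lamp cases by feel

## Robot

A 6-joint arm with a two-finger parallel gripper is mounted at the origin on the work surface. World frame = base frame: x ahead of the robot, y to its left, z up, the work surface at z = 0. Lengths are in mm, angles in degrees, forces in N, time in s.
With the tool pointing down it reaches from about 350 to 850 mm from the base axis. Payload 8.1 kg.
Tool frame: the origin (TCP) lies midway between the tips of the shut fingers; the grasp point (between the pads) lies 19 mm behind it (r.tcp_to_grasp is the distance from the TCP to the grasp point, in mm); z points along the fingers, y is the direction in which the jaws open and shut (so a half turn about z gives the same grasp; the last joint's range is limited). The gripper opens to 85 mm and grips with 20 to 120 N. Pads are 22 mm wide; open, the fingers measure 114 mm over their backs; the gripper's body (76 mm by 85 mm) begins 54 mm behind the grasp point. The pads swing forward as they close: fully open they stand 13 mm farther back than shut.
Start: joints at [-78.174, 7.471, 85.268, -0, 87.261, -4.893], TCP at [172.626, -574.635, 231.292] pointing down, gripper open.
Joint ranges: [-169.43, 169.43], [-51.17, 129.36], [1.28, 143.12], [-76.62, 256.62], [0, 156.53], [-152.29, 152.29]. Speed limits (degrees/s): [136.94, 136.94, 159.86, 180, 180, 180].

## Interface

Orientations are given as [roll, pitch, yaw] about the fixed x, y, z axes, in that order (R = Rz(yaw) Ry(pitch) Rx(roll)).
In Python, from bench import r gives the robot as it stands.
- The arm moves only by the tool jog_arm, never from a script. Its argument "targets" is a list of rows, each a list of 7 numbers: the shift along the tool's x, y, z in m, then the turn, a rotation vector about the tool's x, y, z in rad, then the closure, from 0 (fully open) to 1 (shut). In form: [[dx, dy, dz, wx, wy, wz, claw], ...]. A call has 1 to 5 rows; each row is the pose to reach, as a shift and turn from the pose commanded when the call began, along the tool's axes at that moment; what a row does not reach only later rows make up. A row lasts 1/12 s, in which the tool goes at most 41.7 mm and 7.16 degrees, less where a joint would pass 70% of its speed; a pose out of reach is approached as far as the arm can. A call with a gripper value outside its range is refused whole. The fingers move at their own pace and stop on an object; "newtons" is the grip in N (left out, the last holds). Time passes only in rows, so rows that repeat a pose let the fingers close. It gives the time, the measured TCP pose, the force and the opening at its end, in the units of the state.
- r.sense(): the state, without advancing time (a new reading comes with each control period).
- r.snapshot(name): name is "scene" or "top"; returns a dict with "pixels" (384x512x3 uint8, red, green, blue), "fx", "fy", "cx", "cy" (pixels), "dist" ([k1, k2, p1, p2, k3] as OpenCV has them; the pictures are not rectified), "origin" and "attitude" of the camera in the world. Camera axes: x right, y down, z forward; pixel columns grow to the right and rows downward; lengths in mm; the calibration is good to about 2 mm. A picture is of the moment at which its call begins. There is no depth.
- r.hand_in(): hands the job in, once; it reports no verdict.
The state is a dict: "time": time; "joint_pos": joint angles; "qd": joint speeds; "joint_efforts": joint torques, N m; "tool_pos": TCP position; "tcp_rot": TCP orientation; "ft_force": force on the tool from outside, world axes, zero at the start; "wrist_torque": the same for the moment, N m; "finger_gap": finger opening in mm.
Only numpy, scipy, OpenCV 4.12 (cv2) and the standard library are available. Lean on these libraries where they do the work, as an engineer would, in place of code of your own. Each camera call takes 0.05 s, during which the arm holds its last target.

## Task

Of the three identical lidded lamp cases on the packing bench, one or two are full and the rest are empty: lift them to feel which are heavy. Stand the full ones in the deep grey crate and the empty ones in the shallow wooden tray, each upright and flat on the bottom. Set them down gently without dropping or tipping them, and leave the power box, the stage lamp and the tape roll alone.

Things in the scene. Friction and masses are not known exactly. Their poses are not given: they have to be found in the camera images.
- case_a_center (a point): closed black plastic lamp case, grey lid (stays shut), steel latches on its ends; all three look identical: 56 mm wide (own x), 100 mm long (own y), 84 mm tall, flat long sides. Point: its centre, 42 mm above its underside; z up. Empty (0.15-0.20 kg in all) or full (0.48-0.66 kg in all): unseen, differs each time, whatever its name. Contents have a few mm of play.
- case_b_center (a point): closed black plastic lamp case, grey lid (stays shut), steel latches on its ends; all three look identical: 56 mm wide (own x), 100 mm long (own y), 84 mm tall, flat long sides. Point: its centre, 42 mm above its underside; z up. Empty (0.15-0.20 kg in all) or full (0.48-0.66 kg in all): unseen, differs each time, whatever its name. Contents have a few mm of play.
- case_c_center (a point): closed black plastic lamp case, grey lid (stays shut), steel latches on its ends; all three look identical: 56 mm wide (own x), 100 mm long (own y), 84 mm tall, flat long sides. Point: its centre, 42 mm above its underside; z up. Empty (0.15-0.20 kg in all) or full (0.48-0.66 kg in all): unseen, differs each time, whatever its name. Contents have a few mm of play.
- crate: deep grey plastic crate, open on top, fixed to the bench: 270 mm (own x) by 170 mm (own y) outside, 55 mm tall, walls and floor 6 mm thick. Origin: centre of its underside on the bench, z up. For the full cases; two fit side by side along its x. It stands to the robot's left or right, the tray on the other side.
- tray: shallow wooden tray, open on top, fixed to the bench: 270 mm (own x) by 170 mm (own y) outside, 16 mm tall, walls and floor 6 mm thick. Origin: centre of its underside on the bench, z up. For the empty cases; two fit side by side along its x.
- power_box_near (a point): bystander: black power distribution box lying on the bench beyond the cases, fixed, 150 mm (own x) by 300 mm (own y), 95 mm tall, blue sockets on top. This point is the middle of its side face towards the robot (75 mm from its centre along -x), 43 mm above the bench.
- stage_lamp_mid (a point): bystander: loose aluminium stage lamp standing on its face, 110 mm in diameter (132 mm over its bracket), 140 mm tall. This point is on its axis, 60 mm above the bench.
- tape_roll_mid (a point): bystander: loose grey roll of tape lying flat, 110 mm in diameter, 48 mm tall. This point is at its centre, 24 mm above the bench.

How it is judged:
By the outcome, as a careful person would: the job done as asked, in the order asked, and still so for the second after the job is handed in, with the robot touching nothing.
It also fails if it takes over 64 s, if anything falls off the work surface, if the arm or the gripper's body presses on something with over 40 N, if the wrist force passes 120 N, or if a joint passes its speed limit or range.

## Working session

There is one attempt and no reset: what is moved stays moved. The work goes in short steps, Python scripts to look and compute and a tool call to move; the robot and the scene stay as the last step left them, time stands still between calls to the robot, and variables do not carry over. Pictures are saved under pics/ and viewed, and the job is handed in when it is done.

Besides the shell and the picture viewer there is one more tool, called after "Emit:" by a JSON object that holds its "fn" and its "kwargs". jog_arm: Moves the arm, as the interface text tells. Its arguments: {"type":"object","properties":{"targets":{"type":"array","items":{"type":"array","items":{"type":"number"}}},"newtons":{"type":"number"}},"required":["targets"]}

```bash
mkdir -p pics; ls
python3 - <<'E'
from bench import r
import cv2
for n in("scene","top"):
    s=r.snapshot(n); cv2.imwrite(f"pics/{n}0.png",s["pixels"][:,:,::-1])
    print({k:v for k,v in s.items() if k!="pixels"})
    import pickle; pickle.dump(s,open(f"{n}0.pkl","wb"))
print(r.sense())
E
```

```text
pics
{'fx': 393.4159026900693, 'fy': 393.4159026900693, 'cx': 260.0791854831998, 'cy': 195.14740199805345, 'dist': array([-0.09763264,  0.        ,  0.        ,  0.        ,  0.        ]), 'origin': array([1200.8435299 ,  267.0437151 ,  779.18451337]), 'attitude': array([-137.29881771,   -1.0844324 ,  114.21023585])}
{'fx': 483.64989641866254, 'fy': 483.64989641866254, 'cx': 246.89502184476586, 'cy': 186.93363992984635, 'dist': array([-0.07537008,  0.        ,  0.        ,  0.        ,  0.        ]), 'origin': array([ 425.93913963,    4.69429168, 1412.96396585]), 'attitude': array([-171.9069807 ,   -0.30669865,  -88.34952927])}
{'time': 0.1, 'joint_pos': array([-7.81749542e+01,  7.50989698e+00,  8.53220010e+01, -3.09261810e-04,
        8.72632625e+01, -4.89444085e+00]), 'qd': array([ 0.02946919, -0.12702891, -0.0698338 , -0.03261501,  0.10170036,
       -0.0385078 ]), 'joint_efforts': array([ 1.81378949e-03, -5.70952606e+01, -5.01940763e+01, -1.26721593e-04,
        8.13712104e-03,  5.16324349e-05]), 'tool_pos': array([ 172.51570567, -574.14734143,  230.36851907]), 'tcp_rot': array([-1.79905160e+02, -7.81135570e-03,  1.67194952e+01]), 'ft_force': array([ 0.062754  , -0.06093223, -0.49415968]), 'wrist_torque': array([-0.06181142,  0.0077596 ,  0.03630084]), 'finger_gap': 85.26725050876607}
```

View pics/scene0.png

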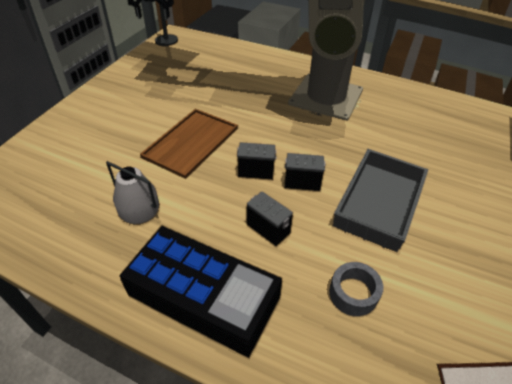

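View pics/top0.png

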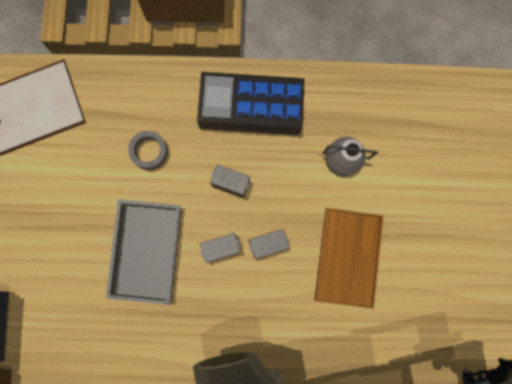

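The top view (image up is +x, left is +y) shows case lids at about (231,180), (221,248) and (269,244). The crate is at (145,252), the tray at (349,257), the tape at (148,150), the lamp at (347,156) and the power box at (251,102).

```bash
cat > h.py <<'E'
import numpy as np,cv2,pickle
from scipy.spatial.transform import Rotation as R
def ray(s,uv):
    K=np.array([[s['fx'],0,s['cx']],[0,s['fy'],s['cy']],[0,0,1]])
    p=cv2.undistortPoints(np.array(uv,float).reshape(-1,1,2),K,np.array(s['dist'])).reshape(-1,2)
    d=np.c_[p,np.ones(len(p))]
    return d@R.from_euler('xyz',s['attitude'],degrees=True).as_matrix().T
def plane(s,uv,z):
    d=ray(s,uv); o=s['origin']
    return o+d*((z-o[2])/d[:,2:3])
def proj(s,P):
    K=np.array([[s['fx'],0,s['cx']],[0,s['fy'],s['cy']],[0,0,1]])
    M=R.from_euler('xyz',s['attitude'],degrees=True).as_matrix().T
    return cv2.projectPoints(np.array(P,float).reshape(-1,1,3),cv2.Rodrigues(M)[0],-M@s['origin'],K,np.array(s['dist']))[0].reshape(-1,2)
E
python3 - <<'E'
from h import *
s=pickle.load(open('top0.pkl','rb')); im=s['pixels'][:,:,::-1].copy()
for p in [(231,180),(221,248),(269,244),(145,252),(349,257),(100,200),(226,193)]: print(p,im[p[1],p[0]])
c=cv2.resize(im[150:275,190:310],None,fx=5,fy=4.8,interpolation=cv2.INTER_NEAREST); cv2.imwrite('pics/crop.png',c)
hsv=cv2.cvtColor(im,cv2.COLOR_BGR2HSV)
m=((hsv[...,1]<60)&(hsv[...,2]>75)).astype(np.uint8)
n,l,st,ce=cv2.connectedComponentsWithStats(m)
for i in range(1,n):
    if 150<st[i,4]<8000:
        cn=max(cv2.findContours((l==i).astype(np.uint8),0,2)[0],key=cv2.contourArea)
        rc=cv2.minAreaRect(cn); b=cv2.boxPoints(rc)
        for z in (84,):
            w=plane(s,b,z); e=[np.linalg.norm(w[k]-w[(k+1)%4]) for k in range(4)]
            j=0 if e[0]>e[1] else 1
            v=w[(j+1)%4]-w[j]
            print(st[i],ce[i].round(1),'ctr',w.mean(0).round(1),'edges',np.round(e[:2],1),'yaw long',np.degrees(np.arctan2(v[1],v[0])).round(1)%180)
E
```

```text
(231, 180) [118 130 131]
(221, 248) [126 133 137]
(269, 244) [120 127 130]
(145, 252) [123 129 132]
(349, 257) [ 42  92 144]
(100, 200) [104 165 190]
(226, 193) [ 89 139 166]
[   0    0   51   54 2255] [20.9 26.3] ctr [1080.2  679.8   84. ] edges [156.6 170.9] yaw long 6.199999999999989
[   0   62   83   90 4900] [ 36.5 106.1] ctr [832.6 632.5  84. ] edges [266.9 192.6] yaw long 112.9
[ 201   75   33   44 1236] [217.3  96.6] ctr [874.   95.9  84. ] edges [126.1  87.3] yaw long 179.2
[129 131  38  38 544] [147.  149.2] ctr [714.1 286.5  84. ] edges [ 99.7 105. ] yaw long 46.80000000000001
[326 138  39  37 947] [344.6 157. ] ctr [ 711.4 -270.5   84. ] edges [111.1  99.7] yaw long 136.5
[211 166  38  29 703] [229.9 179.7] ctr [634.   50.7  84. ] edges [ 55.3 105.4] yaw long 70.9
[ 107  200   73  104 5831] [145.5 251.9] ctr [430.2 281.1  84. ] edges [270.7 179.7] yaw long 177.4
[250 230  39  28 710] [268.9 243.5] ctr [460.6 -61.1  84. ] edges [103.3  53.7] yaw long 109.3
[201 234  39  28 720] [219.9 247.5] ctr [446.1  71.6  84. ] edges [104.4  54.1] yaw long 108.8
```

View pics/crop.png

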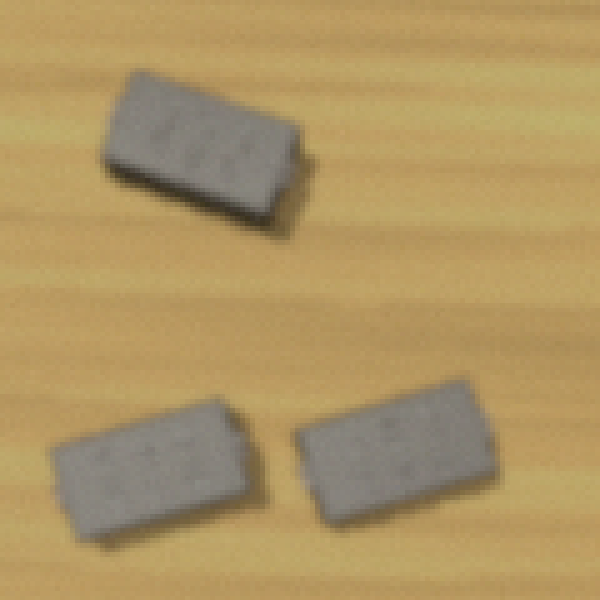

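Run:
```python
from h import *
s=pickle.load(open('top0.pkl','rb')); sc=pickle.load(open('scene0.pkl','rb'))
im=s['pixels'][:,:,::-1].copy(); hsv=cv2.cvtColor(im,cv2.COLOR_BGR2HSV)
def blob(m,pt,z,name,L,W,H):
    n,l=cv2.connectedComponents(m); k=l[pt[1],pt[0]]
    mm=(l==k).astype(np.uint8); mm=cv2.morphologyEx(mm,cv2.MORPH_OPEN,np.ones((3,3)))
    c=max(cv2.findContours(mm,0,1)[0],key=cv2.contourArea)
    f=np.zeros_like(mm);cv2.drawContours(f,[c],-1,1,-1)
    ys,xs=np.nonzero(f); w=plane(s,np.c_[xs,ys],z)[:,:2]; ct=w.mean(0)
    ev,V=np.linalg.eigh(np.cov(w.T)); a=np.degrees(np.arctan2(V[1,1],V[0,1]))%180
    rc=cv2.minAreaRect(plane(s,c.reshape(-1,2),z)[:,:2].astype(np.float32))
    print(name,'ctr',ct.round(1),'long',a.round(1),'sz by moments',np.sqrt(12*ev).round(1),'rect',[np.round(x,1) for x in rc])
    u=np.radians(a);d=np.array([np.cos(u),np.sin(u)]);e=np.array([-d[1],d[0]])
    return [np.r_[ct+sx*L/2*d+sy*W/2*e,zz] for zz in (z,z-H) for sx,sy in((-1,-1),(-1,1),(1,1),(1,-1))]
g=((hsv[...,1]<60)&(hsv[...,2]>75)).astype(np.uint8)
crg=((hsv[...,1]<70)).astype(np.uint8)
w=((im[...,2]<165)&(hsv[...,1]>100)&(im[...,0]<70)).astype(np.uint8)
B=[blob(g,(231,180),84,'A',100,56,84),blob(g,(221,248),84,'B',100,56,84),blob(g,(269,244),84,'C',100,56,84),
blob(crg,(145,252),55,'crate',270,170,55),blob(w,(349,257),16,'tray',270,170,16)]
for S,n in((s,'top'),(sc,'scene')):
    o=cv2.resize(S['pixels'][:,:,::-1],None,fx=2,fy=2)
    for b in B:
        p=(proj(S,b)*2+.5).round().astype(int)
        for k in(0,4): cv2.polylines(o,[p[k:k+4]],True,(0,0,255) if k==0 else (0,255,0),1)
    o=o[220:640,180:820] if n=='top' else o[180:520,240:900]
    cv2.imwrite(f'pics/ov_{n}.png',o)
```

```text
A ctr [634.  51.] long 71.1 sz by moments [ 54.1 100.2] rect [array([634. ,  50.7]), array([105.1,  55.2]), np.float64(71.0)]
B ctr [445.9  72. ] long 108.8 sz by moments [53.  99.1] rect [array([446.1,  71.6]), array([ 54. , 104.1]), np.float64(18.8)]
C ctr [460.6 -61.5] long 108.7 sz by moments [52.8 99. ] rect [array([460.6, -61.1]), array([ 53.5, 103. ]), np.float64(19.2)]
crate ctr [428.6 286.7] long 176.7 sz by moments [180.  275.5] rect [array([430. , 286.5]), array([181. , 276.5]), np.float64(86.6)]
tray ctr [ 428.  -295.7] long 173.4 sz by moments [172.1 268.1] rect [array([ 429.5, -296.2]), array([173.5, 268.5]), np.float64(83.7)]
```

View pics/ov_top.png

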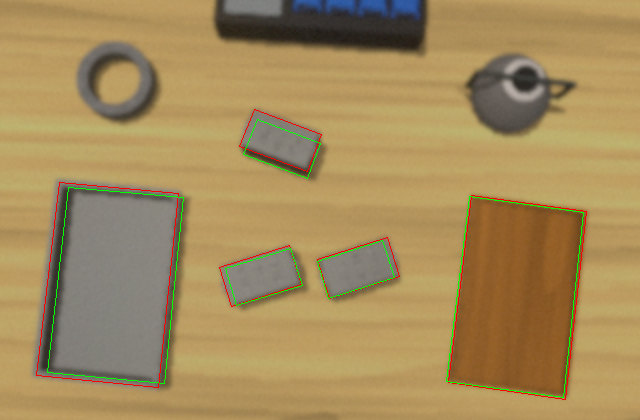

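View pics/ov_scene.png

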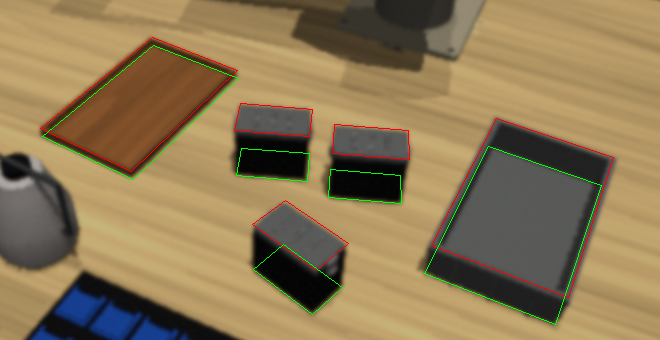

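The overlays agree in both views: lid outlines are about 54×100 mm and the tray and crate outlines match. The crate's mask included its outer side, so I shift its centre to y≈290. I start with case C.

```bash
cat > g.py <<'E'
import sys,numpy as np
from scipy.spatial.transform import Rotation as R
from bench import r
def go(x,y,z,yaw):
    s=r.sense(); p=s['tool_pos']; M=R.from_euler('xyz',s['tcp_rot'],degrees=True)
    T=R.from_euler('xyz',[180,0,yaw],degrees=True)
    d=M.inv().apply(np.array([x,y,z])-p)/1000; w=(M.inv()*T).as_rotvec()
    print('t',round(s['time'],2),'pos',p.round(1),'rot',s['tcp_rot'].round(2),'F',s['ft_force'].round(2),'gap',round(s['finger_gap'],1))
    print('shift',d.round(4),'dist',np.linalg.norm(d).round(3),'turn',w.round(4),np.degrees(np.linalg.norm(w)).round(1))
go(*map(float,sys.argv[1:5]))
E
python3 g.py 460.6 -61.3 150 108.7
```

```text
t 0.1 pos [ 172.5 -574.1  230.4] rot [-1.7991e+02 -1.0000e-02  1.6720e+01] F [ 0.06 -0.06 -0.49] gap 85.3
shift [ 0.4234 -0.4082  0.0811] dist 0.594 turn [-1.2000e-03 -1.4000e-03 -1.6054e+00] 92.0
```

Emit:
{"fn": "jog_arm", "kwargs": {"targets": [[0.423,-0.408,0.06,-0.0012,-0.0014,-1.605,0],[0.423,-0.408,0.06,-0.0012,-0.0014,-1.605,0],[0.423,-0.408,0.06,-0.0012,-0.0014,-1.605,0],[0.423,-0.408,0.06,-0.0012,-0.0014,-1.605,0],[0.423,-0.408,0.06,-0.0012,-0.0014,-1.605,0]], "newtons": 40}}

```text
time: 0.52
tool_pos: [274.4, -392.0, 209.3]
tcp_rot: [-180.0, 0.0, 52.8]
ft_force: [0.3, 0.6, 1.1]
finger_gap: 85.4
```

```bash
python3 g.py 460.6 -61.3 150 108.7
```

```text
t 0.52 pos [ 274.4 -392.   209.3] rot [-1.7997e+02  1.0000e-02  5.2850e+01] F [0.3  0.55 1.07] gap 85.4
shift [ 0.376  -0.0513  0.0592] dist 0.384 turn [-5.000e-04 -1.000e-04 -9.748e-01] 55.9
```

Emit:
{"fn": "jog_arm", "kwargs": {"targets": [[0.376,-0.051,0.059,0,0,-0.975,0],[0.376,-0.051,0.059,0,0,-0.975,0],[0.376,-0.051,0.059,0,0,-0.975,0],[0.376,-0.051,0.059,0,0,-0.975,0],[0.376,-0.051,0.059,0,0,-0.975,0]]}}

```text
time: 0.93
tool_pos: [376.5, -213.2, 177.5]
tcp_rot: [-180.0, 0.0, 88.7]
ft_force: [1.2, -1.2, 0.2]
finger_gap: 85.5
```

```bash
python3 g.py 460.6 -61.3 150 108.7
```

```text
t 0.93 pos [ 376.5 -213.2  177.5] rot [-1.7999e+02  4.0000e-02  8.8670e+01] F [ 1.24 -1.16  0.2 ] gap 85.5
shift [0.1539 0.0805 0.0274] dist 0.176 turn [-2.000e-04  7.000e-04 -3.495e-01] 20.0
```

Emit:
{"fn": "jog_arm", "kwargs": {"targets": [[0.154,0.0805,0.027,0,0,-0.3495,0],[0.154,0.0805,0.027,0,0,-0.3495,0],[0.154,0.0805,0.027,0,0,-0.3495,0],[0.154,0.0805,0.027,0,0,-0.3495,0],[0.154,0.0805,0.027,0,0,-0.3495,0]]}}

```text
time: 1.35
tool_pos: [462.1, -58.5, 149.5]
tcp_rot: [-180.0, -0.1, 108.6]
ft_force: [0.3, -0.8, -0.3]
finger_gap: 85.6
```

```bash
python3 g.py 460.6 -61.3 41 108.7
```

```text
t 1.35 pos [462.1 -58.5 149.5] rot [-1.7998e+02 -1.1000e-01  1.0861e+02] F [ 0.34 -0.75 -0.34] gap 85.6
shift [-0.0024 -0.0023  0.1085] dist 0.109 turn [-0.0003 -0.0019 -0.0016] 0.1
```

Emit:
{"fn": "jog_arm", "kwargs": {"targets": [[-0.0024,-0.0023,0.02,0,0,0,0],[-0.0024,-0.0023,0.045,0,0,0,0],[-0.0024,-0.0023,0.07,0,0,0,0],[-0.0024,-0.0023,0.095,0,0,0,0],[-0.0024,-0.0023,0.108,0,0,0,0]]}}

```text
time: 1.77
tool_pos: [457.4, -66.3, 39.5]
tcp_rot: [-179.8, -0.1, 108.4]
ft_force: [1.1, 0.5, 0.1]
finger_gap: 85.4
```

```bash
python3 g.py 460.6 -61.3 41 108.7
```

```text
t 1.77 pos [457.4 -66.3  39.5] rot [-1.7976e+02 -9.0000e-02  1.0836e+02] F [1.14 0.51 0.13] gap 85.4
shift [ 0.0038  0.0046 -0.0015] dist 0.006 turn [-0.0041 -0.0016 -0.006 ] 0.4
```

Emit:
{"fn": "jog_arm", "kwargs": {"targets": [[0.0025,0.003,0,0,0,0,0],[0.0025,0.003,0,0,0,0,0],[0.0025,0.003,0,0,0,0,0]]}}

```text
time: 2.02
tool_pos: [462.6, -63.6, 44.0]
tcp_rot: [180.0, 0.1, 108.4]
ft_force: [0.0, 0.3, -0.6]
finger_gap: 85.0
```

```bash
python3 g.py 460.6 -61.3 41 108.7
```

```text
t 2.02 pos [462.6 -63.6  44. ] rot [1.7996e+02 7.0000e-02 1.0837e+02] F [ 0.04  0.26 -0.56] gap 85.0
shift [ 0.0028 -0.0012  0.003 ] dist 0.004 turn [ 0.0007  0.0013 -0.0058] 0.3
```

Emit:
{"fn": "jog_arm", "kwargs": {"targets": [[0,0,0,0,0,0,1],[0,0,0,0,0,0,1],[0,0,0,0,0,0,1],[0,0,0,0,0,0,1],[0,0,0,0,0,0,1]], "newtons": 40}}

```text
time: 2.43
tool_pos: [462.8, -63.8, 44.2]
tcp_rot: [179.9, 0.1, 108.4]
ft_force: [-0.9, 0.3, 5.3]
finger_gap: 55.6
```

```bash
python3 g.py 460.6 -61.3 41 108.7
```

```text
t 2.43 pos [462.8 -63.8  44.2] rot [1.7992e+02 1.1000e-01 1.0836e+02] F [-0.88  0.28  5.29] gap 55.6
shift [ 0.003  -0.0013  0.0032] dist 0.005 turn [ 0.0014  0.0019 -0.0059] 0.4
```

Emit:
{"fn": "jog_arm", "kwargs": {"targets": [[0,0,-0.006,0,0,0,1],[0,0,-0.025,0,0,0,1],[0,0,-0.05,0,0,0,1],[0,0,-0.075,0,0,0,1],[0,0,-0.09,0,0,0,1]]}}

```text
time: 2.85
tool_pos: [462.6, -63.5, 135.9]
tcp_rot: [179.9, 0.1, 108.4]
ft_force: [0.2, 0.3, -0.4]
finger_gap: 55.6
```

Emit:
{"fn": "jog_arm", "kwargs": {"targets": [[0,0,0,0,0,0,1],[0,0,0,0,0,0,1],[0,0,0,0,0,0,1],[0,0,0,0,0,0,1]]}}

```text
time: 3.18
tool_pos: [460.6, -63.0, 131.1]
tcp_rot: [-179.8, -0.1, 108.4]
ft_force: [0.9, -0.2, -2.0]
finger_gap: 55.5
```

```bash
python3 g.py 493 -303 130 83.4; python3 -c "
from bench import r;s=r.sense();print(s['ft_force'],s['wrist_torque'])"
```

```text
t 3.18 pos [460.6 -63.  131.1] rot [-1.7983e+02 -6.0000e-02  1.0836e+02] F [ 0.85 -0.16 -2.04] gap 55.5
shift [-0.238  -0.0448  0.0009] dist 0.242 turn [-3.100e-03 -4.000e-04  4.356e-01] 25.0
[ 0.85160579 -0.16190023 -2.04258841] [-0.00077045 -0.03221983 -0.01684684]
```

Emit:
{"fn": "jog_arm", "kwargs": {"targets": [[-0.015,-0.003,0,0,0,0.04,1],[-0.045,-0.0085,0,0,0,0.1,1],[-0.08,-0.015,0,0,0,0.18,1],[-0.115,-0.0216,0,0,0,0.26,1],[-0.15,-0.0282,0,0,0,0.34,1]]}}

```text
time: 3.6
tool_pos: [481.4, -215.5, 131.2]
tcp_rot: [-179.9, -0.0, 88.7]
ft_force: [-0.0, 0.8, -1.3]
finger_gap: 55.4
```

```bash
python3 g.py 493 -303 130 83.4
```

```text
t 3.6 pos [ 481.4 -215.5  131.2] rot [-1.7986e+02 -3.0000e-02  8.8700e+01] F [-0.03  0.79 -1.27] gap 55.4
shift [-0.0872  0.0136  0.0011] dist 0.088 turn [-0.0024 -0.0005  0.0925] 5.3
```

Emit:
{"fn": "jog_arm", "kwargs": {"targets": [[-0.03,0.0046,0,0,0,0.035,1],[-0.055,0.0085,0,0,0,0.07,1],[-0.075,0.0116,0,0,0,0.0925,1],[-0.086,0.0133,0,0,0,0.0925,1],[-0.086,0.0133,0,0,0,0.0925,1]]}}

```text
time: 4.02
tool_pos: [493.1, -302.3, 131.5]
tcp_rot: [-179.9, 0.0, 83.5]
ft_force: [0.5, -0.3, -1.6]
finger_gap: 55.3
```

Emit:
{"fn": "jog_arm", "kwargs": {"targets": [[0,0,0.01,0,0,0,1],[0,0,0.025,0,0,0,1],[0,0,0.04,0,0,0,1],[0,0,0.055,0,0,0,1],[0,0,0.065,0,0,0,1]]}}

```text
time: 4.43
tool_pos: [492.8, -298.3, 65.1]
tcp_rot: [-179.8, -0.1, 83.7]
ft_force: [-0.1, 0.5, -1.8]
finger_gap: 55.3
```

Emit:
{"fn": "jog_arm", "kwargs": {"targets": [[0,0,0,0,0,0,1],[0,0,0,0,0,0,1]]}}

```text
time: 4.6
tool_pos: [493.3, -299.4, 67.0]
tcp_rot: [-179.9, -0.0, 83.7]
ft_force: [-0.4, -0.8, -0.8]
finger_gap: 55.8
```

```bash
python3 g.py 493 -303 51 83.4
```

```text
t 4.6 pos [ 493.3 -299.4   67. ] rot [-1.7988e+02 -3.0000e-02  8.3650e+01] F [-0.42 -0.81 -0.83] gap 55.8
shift [-0.0036  0.0001  0.016 ] dist 0.016 turn [-0.002  -0.0006  0.0044] 0.3
```

Emit:
{"fn": "jog_arm", "kwargs": {"targets": [[-0.001,0,0.003,0,0,0.004,1],[-0.002,0,0.006,0,0,0.004,1],[-0.003,0,0.009,0,0,0.004,1],[-0.003,0,0.0115,0,0,0.004,1],[-0.003,0,0.0135,0,0,0.004,1]]}}

```text
time: 5.02
tool_pos: [493.6, -304.0, 54.5]
tcp_rot: [180.0, 0.0, 83.3]
ft_force: [-0.0, 0.5, -2.5]
finger_gap: 55.7
```

Emit:
{"fn": "jog_arm", "kwargs": {"targets": [[0,0,0.0008,0,0,0,1],[0,0,0.0016,0,0,0,1],[0,0,0.0016,0,0,0,1]]}}

```text
time: 5.27
tool_pos: [493.5, -303.8, 52.8]
tcp_rot: [-180.0, 0.0, 83.3]
ft_force: [-0.1, -0.1, -1.7]
finger_gap: 55.3
```

Emit:
{"fn": "jog_arm", "kwargs": {"targets": [[0,0,0.0008,0,0,0,1],[0,0,0.0016,0,0,0,1],[0,0,0.0024,0,0,0,1],[0,0,0.0024,0,0,0,1]]}}

```text
time: 5.6
tool_pos: [493.5, -303.8, 50.4]
tcp_rot: [-180.0, 0.0, 83.4]
ft_force: [-0.4, -0.3, -2.4]
finger_gap: 55.6
```

Emit:
{"fn": "jog_arm", "kwargs": {"targets": [[0,0,0.0006,0,0,0,1],[0,0,0.0012,0,0,0,1],[0,0,0.0016,0,0,0,1],[0,0,0.0016,0,0,0,1]]}}

```text
time: 5.93
tool_pos: [493.6, -303.8, 50.3]
tcp_rot: [-180.0, 0.0, 83.4]
ft_force: [-6.2, 5.1, 11.7]
finger_gap: 55.6
```

Contact came at z=50.3, as expected (44.2+6). I ease off slightly and release.

Emit:
{"fn": "jog_arm", "kwargs": {"targets": [[0,0,-0.001,0,0,0,1],[0,0,-0.001,0,0,0,0.3],[0,0,-0.001,0,0,0,0],[0,0,-0.001,0,0,0,0],[0,0,-0.001,0,0,0,0]]}}

```text
time: 6.35
tool_pos: [493.6, -303.9, 49.8]
tcp_rot: [-180.0, 0.0, 83.4]
ft_force: [0.2, 0.1, -0.5]
finger_gap: 85.5
```

Emit:
{"fn": "jog_arm", "kwargs": {"targets": [[0,0,-0.015,0,0,0,0],[0,0,-0.04,0,0,0,0],[0,0,-0.07,0,0,0,0],[0,0,-0.1,0,0,0,0],[0,0,-0.11,0,0,0,0]]}}

```text
time: 6.77
tool_pos: [495.6, -305.2, 165.3]
tcp_rot: [179.7, 0.2, 83.4]
ft_force: [1.3, -1.2, 0.4]
finger_gap: 85.2
```

```bash
python3 g.py 445.9 71.8 160 108.8;python3 -c "
from bench import r;import cv2,pickle
for n in('top','scene'):
    s=r.snapshot(n);pickle.dump(s,open(n+'1.pkl','wb'));cv2.imwrite(f'pics/{n}1.png',s['pixels'][:,:,::-1])"
```

```text
t 6.77 pos [ 495.6 -305.2  165.3] rot [179.67   0.23  83.36] F [ 1.32 -1.17  0.38] gap 85.2
shift [ 0.3688 -0.093   0.0032] dist 0.38 turn [ 0.0048  0.0053 -0.4441] 25.4
```

View pics/scene1.png

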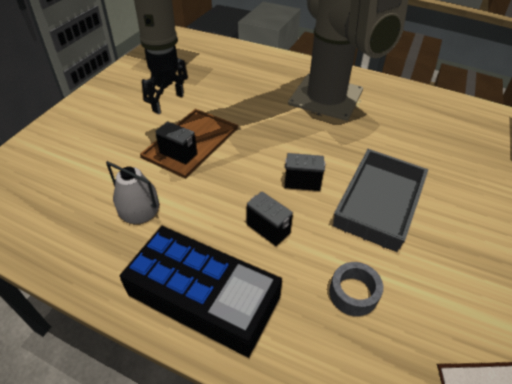

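Case C stands upright in the tray at about (177,142). Case B is next.

Emit:
{"fn": "jog_arm", "kwargs": {"targets": [[0.369,-0.093,0.003,0,0,-0.444,0],[0.369,-0.093,0.003,0,0,-0.444,0],[0.369,-0.093,0.003,0,0,-0.444,0],[0.369,-0.093,0.003,0,0,-0.444,0],[0.369,-0.093,0.003,0,0,-0.444,0]]}}

```text
time: 7.28
tool_pos: [464.7, -95.3, 155.8]
tcp_rot: [-179.8, -0.1, 109.0]
ft_force: [1.9, 0.8, 0.6]
finger_gap: 85.3
```

```bash
python3 g.py 445.9 71.8 160 108.8
```

```text
t 7.28 pos [464.7 -95.3 155.8] rot [-1.7985e+02 -7.0000e-02  1.0903e+02] F [1.92 0.81 0.65] gap 85.3
shift [ 0.1641  0.0367 -0.0041] dist 0.168 turn [-0.0027 -0.0013  0.004 ] 0.3
```

Emit:
{"fn": "jog_arm", "kwargs": {"targets": [[0.164,0.0367,0,0,0,0.002,0],[0.164,0.0367,0,0,0,0.002,0],[0.164,0.0367,0,0,0,0.002,0],[0.164,0.0367,0,0,0,0.002,0],[0.164,0.0367,0,0,0,0.002,0]]}}

```text
time: 7.7
tool_pos: [446.0, 76.1, 156.1]
tcp_rot: [-179.9, -0.2, 109.0]
ft_force: [-0.1, -0.6, -0.1]
finger_gap: 85.6
```

Emit:
{"fn": "jog_arm", "kwargs": {"targets": [[0,0,0,0,0,0,0],[0,0,0,0,0,0,0],[0,0,0,0,0,0,0]]}}

```text
time: 7.95
tool_pos: [448.0, 68.8, 157.1]
tcp_rot: [-179.9, 0.0, 108.6]
ft_force: [-0.4, -0.4, 0.7]
finger_gap: 85.3
```

```bash
python3 g.py 445.9 71.8 43 108.8
```

```text
t 7.95 pos [448.   68.8 157.1] rot [-1.7989e+02  4.0000e-02  1.0862e+02] F [-0.42 -0.38  0.66] gap 85.3
shift [ 0.0036 -0.0008  0.1141] dist 0.114 turn [-0.0019  0.0006 -0.0032] 0.2
```

Emit:
{"fn": "jog_arm", "kwargs": {"targets": [[0.002,-0.0008,0.03,0,0,0,0],[0.002,-0.0008,0.06,0,0,0,0],[0.002,-0.0008,0.085,0,0,0,0],[0.002,-0.0008,0.105,0,0,0,0],[0.002,-0.0008,0.114,0,0,0,0]]}}

```text
time: 8.37
tool_pos: [444.7, 69.6, 40.6]
tcp_rot: [-179.7, -0.0, 108.5]
ft_force: [-0.1, 0.5, -0.0]
finger_gap: 85.4
```

Emit:
{"fn": "jog_arm", "kwargs": {"targets": [[0,0,0,0,0,0,0],[0,0,0,0,0,0,0],[0,0,0,0,0,0,0]]}}

```text
time: 8.62
tool_pos: [448.2, 70.9, 45.5]
tcp_rot: [179.9, 0.1, 108.6]
ft_force: [0.4, 0.8, -1.1]
finger_gap: 85.9
```

```bash
python3 g.py 445.9 71.8 43 108.8
```

```text
t 8.62 pos [448.2  70.9  45.5] rot [1.7990e+02 7.0000e-02 1.0862e+02] F [ 0.44  0.81 -1.07] gap 85.9
shift [ 0.0016 -0.0019  0.0025] dist 0.004 turn [ 0.0017  0.0012 -0.0032] 0.2
```

Emit:
{"fn": "jog_arm", "kwargs": {"targets": [[0,0,0,0,0,0,1],[0,0,0,0,0,0,1],[0,0,0,0,0,0,1],[0,0,0,0,0,0,1],[0,0,0,0,0,0,1]], "newtons": 45}}

```text
time: 9.03
tool_pos: [447.6, 71.3, 45.3]
tcp_rot: [180.0, 0.1, 108.7]
ft_force: [-3.0, -2.3, 7.4]
finger_gap: 55.5
```

Emit:
{"fn": "jog_arm", "kwargs": {"targets": [[0,0,-0.006,0,0,0,1],[0,0,-0.025,0,0,0,1],[0,0,-0.05,0,0,0,1],[0,0,-0.075,0,0,0,1],[0,0,-0.09,0,0,0,1]]}}

```text
time: 9.45
tool_pos: [447.3, 71.6, 136.4]
tcp_rot: [179.9, 0.1, 108.7]
ft_force: [0.7, 0.1, -4.4]
finger_gap: 55.2
```

Emit:
{"fn": "jog_arm", "kwargs": {"targets": [[0,0,-0.1,0,0,0,1],[0,0,-0.1,0,0,0,1],[0,0,-0.1,0,0,0,1],[0,0,-0.1,0,0,0,1]]}}

```text
time: 9.78
tool_pos: [449.4, 71.8, 239.7]
tcp_rot: [179.5, 0.2, 108.7]
ft_force: [2.7, -0.3, -5.9]
finger_gap: 55.3
```

```bash
python3 g.py 493 286 140 86.7;  python3 g.py 365 -288 140 83.4
```

```text
t 9.78 pos [449.4  71.8 239.7] rot [1.7953e+02 1.7000e-01 1.0870e+02] F [ 2.68 -0.34 -5.87] gap 55.3
shift [0.1892 0.1092 0.1   ] dist 0.24 turn [0.0086 0.0013 0.3839] 22.0
t 9.78 pos [449.4  71.8 239.7] rot [1.7953e+02 1.7000e-01 1.0870e+02] F [ 2.68 -0.34 -5.87] gap 55.3
shift [-0.3135 -0.1961  0.099 ] dist 0.383 turn [0.0087 0.0011 0.4415] 25.3
```

About -5.5 N, so B is full and goes to the crate's far slot. The lift went 100 mm higher than needed, which does no harm.

Emit:
{"fn": "jog_arm", "kwargs": {"targets": [[0.012,0.007,0.005,0,0,0.02,1],[0.036,0.021,0.015,0,0,0.08,1],[0.064,0.037,0.03,0,0,0.14,1],[0.092,0.053,0.045,0,0,0.2,1],[0.118,0.068,0.06,0,0,0.26,1]]}}

```text
time: 10.2
tool_pos: [472.0, 206.2, 170.5]
tcp_rot: [-179.8, 0.1, 93.6]
ft_force: [1.1, 0.0, -5.6]
finger_gap: 55.9
```

Emit:
{"fn": "jog_arm", "kwargs": {"targets": [[0,0,0,0,0,0,1],[0,0,0,0,0,0,1]]}}

```text
time: 10.37
tool_pos: [470.6, 205.7, 169.4]
tcp_rot: [-179.6, 0.1, 94.0]
ft_force: [-0.6, -0.5, -6.7]
finger_gap: 55.3
```

```bash
python3 g.py 493 286 150 86.7
```

```text
t 10.37 pos [470.6 205.7 169.4] rot [-1.7956e+02  1.4000e-01  9.3950e+01] F [-0.6  -0.48 -6.73] gap 55.3
shift [0.0786 0.028  0.019 ] dist 0.086 turn [-0.0076  0.0029  0.1266] 7.3
```

Emit:
{"fn": "jog_arm", "kwargs": {"targets": [[0.015,0.0053,0.004,0,0,0.03,1],[0.035,0.0125,0.009,0,0,0.06,1],[0.055,0.0196,0.014,0,0,0.1,1],[0.07,0.025,0.018,0,0,0.126,1],[0.0786,0.028,0.018,0,0,0.126,1]]}}

```text
time: 10.78
tool_pos: [495.4, 285.4, 153.8]
tcp_rot: [-179.8, 0.1, 86.5]
ft_force: [-1.2, 0.1, -6.4]
finger_gap: 55.3
```

Emit:
{"fn": "jog_arm", "kwargs": {"targets": [[0,0,0,0,0,0,1],[0,0,0,0,0,0,1],[0,0,0,0,0,0,1],[0,0,0,0,0,0,1]]}}

```text
time: 11.12
tool_pos: [496.3, 284.3, 156.1]
tcp_rot: [180.0, 0.1, 86.5]
ft_force: [-0.4, -0.2, -6.4]
finger_gap: 55.6
```

```bash
python3 g.py 493 287 60 86.7
python3 - <<'E'
from bench import r;import cv2
s=r.snapshot('scene');cv2.imwrite('pics/scene2.png',cv2.resize(s['pixels'][80:300,220:500,::-1],None,fx=2.5,fy=2.5))
E
```

```text
t 11.12 pos [496.3 284.3 156.1] rot [1.800e+02 6.000e-02 8.654e+01] F [-0.4  -0.23 -6.44] gap 55.6
shift [ 0.0026 -0.0035  0.0961] dist 0.096 turn [ 0.0001  0.001  -0.0028] 0.2
```

View pics/scene2.png

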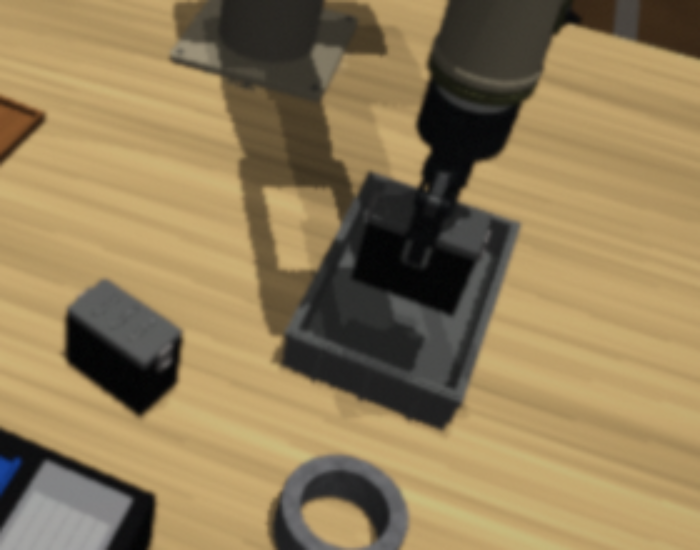

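The view shows case B upright in the gripper above the crate. I shift it slightly towards the middle for finger clearance and lower it.

Emit:
{"fn": "jog_arm", "kwargs": {"targets": [[0.0025,-0.007,0.008,0,0,-0.003,1],[0.0025,-0.007,0.025,0,0,-0.003,1],[0.0025,-0.007,0.042,0,0,-0.003,1],[0.0025,-0.007,0.06,0,0,-0.003,1],[0.0025,-0.007,0.075,0,0,-0.003,1]]}}

```text
time: 11.58
tool_pos: [488.3, 287.9, 79.2]
tcp_rot: [-179.9, 0.1, 86.7]
ft_force: [-0.0, -0.4, -6.1]
finger_gap: 55.6
```

Emit:
{"fn": "jog_arm", "kwargs": {"targets": [[0,0,0.006,0,0,0,1],[0,0,0.011,0,0,0,1],[0,0,0.015,0,0,0,1],[0,0,0.015,0,0,0,1],[0,0,0.015,0,0,0,1]]}}

```text
time: 12.0
tool_pos: [489.9, 288.4, 66.6]
tcp_rot: [180.0, 0.0, 86.7]
ft_force: [0.0, -0.1, -6.4]
finger_gap: 55.3
```

```bash
python3 g.py 489 287 51.3 86.7
```

```text
t 12.0 pos [489.9 288.4  66.6] rot [1.7995e+02 1.0000e-02 8.6730e+01] F [ 0.03 -0.12 -6.39] gap 55.3
shift [-0.0014 -0.0008  0.0153] dist 0.015 turn [0.0008 0.0002 0.0006] 0.1
```

Emit:
{"fn": "jog_arm", "kwargs": {"targets": [[0,0,0.003,0,0,0,1],[0,0,0.006,0,0,0,1],[0,0,0.009,0,0,0,1],[0,0,0.011,0,0,0,1],[0,0,0.012,0,0,0,1]]}}

```text
time: 12.42
tool_pos: [489.1, 288.0, 53.3]
tcp_rot: [-180.0, 0.1, 86.7]
ft_force: [-0.8, -0.7, -6.9]
finger_gap: 55.7
```

Emit:
{"fn": "jog_arm", "kwargs": {"targets": [[0,0,0.001,0,0,0,1],[0,0,0.002,0,0,0,1],[0,0,0.0028,0,0,0,1],[0,0,0.0028,0,0,0,1]]}}

```text
time: 12.75
tool_pos: [489.5, 288.2, 51.4]
tcp_rot: [-180.0, 0.0, 86.7]
ft_force: [-1.7, -1.0, -2.9]
finger_gap: 55.4
```

Contact came at 51.4, as expected. I seat it another 0.8 mm and release.

Emit:
{"fn": "jog_arm", "kwargs": {"targets": [[0,0,0.0005,0,0,0,1],[0,0,0.001,0,0,0,1],[0,0,0.001,0,0,0,1]]}}

```text
time: 13.0
tool_pos: [489.5, 288.2, 51.4]
tcp_rot: [-180.0, 0.0, 86.7]
ft_force: [-5.8, -3.3, 7.0]
finger_gap: 55.9
```

Emit:
{"fn": "jog_arm", "kwargs": {"targets": [[0,0,-0.0005,0,0,0,0.3],[0,0,-0.0005,0,0,0,0],[0,0,-0.0005,0,0,0,0],[0,0,-0.0005,0,0,0,0],[0,0,-0.0005,0,0,0,0]]}}

```text
time: 13.42
tool_pos: [489.7, 288.3, 50.7]
tcp_rot: [180.0, 0.0, 86.7]
ft_force: [-0.1, 0.2, 0.5]
finger_gap: 85.2
```

Emit:
{"fn": "jog_arm", "kwargs": {"targets": [[0,0,-0.015,0,0,0,0],[0,0,-0.04,0,0,0,0],[0,0,-0.07,0,0,0,0],[0,0,-0.1,0,0,0,0],[0,0,-0.11,0,0,0,0]]}}

```text
time: 13.83
tool_pos: [491.7, 289.3, 166.0]
tcp_rot: [179.7, -0.2, 86.7]
ft_force: [0.6, 0.3, 0.8]
finger_gap: 85.6
```

```bash
python3 g.py 634 51 160 71.1
python3 - <<'E'
from bench import r;import cv2
s=r.snapshot('scene');cv2.imwrite('pics/scene3.png',cv2.resize(s['pixels'][80:300,220:500,::-1],None,fx=2.5,fy=2.5))
E
```

```text
t 13.83 pos [491.7 289.3 166. ] rot [ 1.7966e+02 -1.5000e-01  8.6740e+01] F [0.56 0.27 0.75] gap 85.6
shift [-0.2299  0.1556  0.0063] dist 0.278 turn [ 0.0056 -0.0034  0.2729] 15.6
```

View pics/scene3.png

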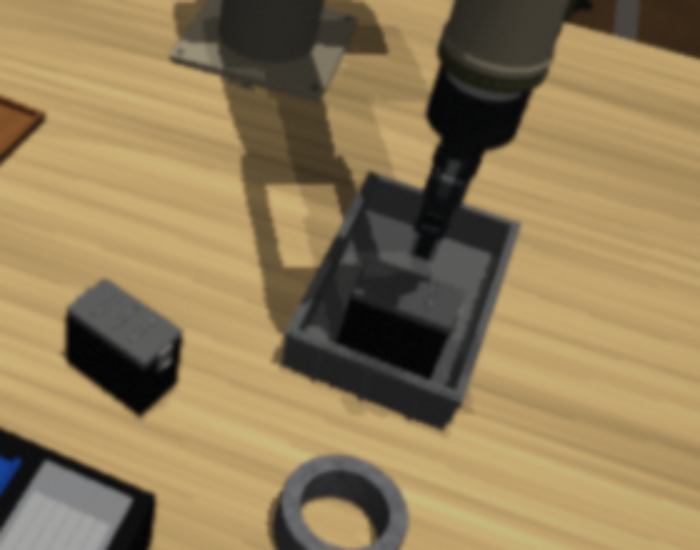

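Case B sits upright in the crate's far half, lid at about (405,300) in the crop, clear of the walls. Case A is next.

Emit:
{"fn": "jog_arm", "kwargs": {"targets": [[-0.23,0.1555,0,0,0,0.273,0],[-0.23,0.1555,0,0,0,0.273,0],[-0.23,0.1555,0,0,0,0.273,0],[-0.23,0.1555,0,0,0,0.273,0],[-0.23,0.1555,0,0,0,0.273,0]]}}

```text
time: 14.3
tool_pos: [596.3, 107.6, 159.4]
tcp_rot: [-179.9, 0.1, 71.1]
ft_force: [0.1, 0.0, -0.0]
finger_gap: 85.3
```

Emit:
{"fn": "jog_arm", "kwargs": {"targets": [[0,0,0,0,0,0,0],[0,0,0,0,0,0,0]]}}

```text
time: 14.47
tool_pos: [596.5, 106.8, 159.2]
tcp_rot: [-179.9, 0.1, 70.9]
ft_force: [-0.2, 0.8, -0.6]
finger_gap: 85.2
```

```bash
python3 g.py 634 51 160 71.1
```

```text
t 14.47 pos [596.5 106.8 159.2] rot [-1.7992e+02  8.0000e-02  7.0860e+01] F [-0.16  0.83 -0.6 ] gap 85.2
shift [-0.0404  0.0538 -0.0008] dist 0.067 turn [-0.0014  0.0014 -0.0042] 0.3
```

Emit:
{"fn": "jog_arm", "kwargs": {"targets": [[-0.02,0.027,0,0,0,-0.004,0],[-0.0404,0.0538,0,0,0,-0.004,0],[-0.0404,0.0538,0,0,0,-0.004,0],[-0.0404,0.0538,0,0,0,-0.004,0],[-0.0404,0.0538,0,0,0,-0.004,0]]}}

```text
time: 14.88
tool_pos: [633.0, 54.9, 159.7]
tcp_rot: [-179.9, 0.0, 71.4]
ft_force: [0.2, 0.2, -0.0]
finger_gap: 85.2
```

Emit:
{"fn": "jog_arm", "kwargs": {"targets": [[0,0,0,0,0,0,0],[0,0,0,0,0,0,0]]}}

```text
time: 15.05
tool_pos: [633.2, 55.2, 160.5]
tcp_rot: [-180.0, 0.0, 71.4]
ft_force: [-0.9, 0.7, 1.0]
finger_gap: 85.4
```

```bash
python3 g.py 634 51 43 71.1
```

```text
t 15.05 pos [633.2  55.2 160.5] rot [-1.7996e+02  3.0000e-02  7.1420e+01] F [-0.93  0.71  1.04] gap 85.4
shift [-0.0036  0.0021  0.1175] dist 0.118 turn [-0.0006  0.0006  0.0056] 0.3
```

Emit:
{"fn": "jog_arm", "kwargs": {"targets": [[-0.003,0.002,0.03,0,0,0.004,0],[-0.003,0.002,0.06,0,0,0.004,0],[-0.003,0.002,0.09,0,0,0.004,0],[-0.003,0.002,0.108,0,0,0.004,0],[-0.003,0.002,0.117,0,0,0.004,0]]}}

```text
time: 15.47
tool_pos: [631.9, 51.1, 39.9]
tcp_rot: [-179.7, 0.1, 71.2]
ft_force: [-0.2, -0.1, -0.7]
finger_gap: 85.4
```

Emit:
{"fn": "jog_arm", "kwargs": {"targets": [[0,0,0,0,0,0,0],[0,0,0,0,0,0,0],[0,0,0,0,0,0,0]]}}

```text
time: 15.72
tool_pos: [636.3, 50.4, 45.9]
tcp_rot: [179.8, -0.0, 71.1]
ft_force: [0.4, -0.3, -0.7]
finger_gap: 84.9
```

```bash
python3 g.py 634 51 43 71.1
```

```text
t 15.72 pos [636.3  50.4  45.9] rot [ 1.7983e+02 -2.0000e-02  7.1120e+01] F [ 0.41 -0.32 -0.74] gap 84.9
shift [-0.0002 -0.0024  0.0029] dist 0.004 turn [ 0.003  -0.0004  0.0003] 0.2
```

Emit:
{"fn": "jog_arm", "kwargs": {"targets": [[0,-0.001,0,0,0,0,1],[0,-0.001,0,0,0,0,1],[0,-0.001,0,0,0,0,1],[0,-0.001,0,0,0,0,1],[0,-0.001,0,0,0,0,1]]}}

```text
time: 16.13
tool_pos: [635.2, 50.4, 45.5]
tcp_rot: [179.8, -0.0, 71.1]
ft_force: [0.3, -0.2, 5.8]
finger_gap: 55.4
```

Emit:
{"fn": "jog_arm", "kwargs": {"targets": [[0,0,-0.006,0,0,0,1],[0,0,-0.025,0,0,0,1],[0,0,-0.05,0,0,0,1],[0,0,-0.075,0,0,0,1],[0,0,-0.09,0,0,0,1]]}}

```text
time: 16.55
tool_pos: [634.1, 50.4, 135.9]
tcp_rot: [179.9, 0.0, 71.1]
ft_force: [0.3, -0.3, -5.1]
finger_gap: 55.8
```

Emit:
{"fn": "jog_arm", "kwargs": {"targets": [[0,0,-0.03,0,0,0,1],[0,0,-0.03,0,0,0,1],[0,0,-0.03,0,0,0,1],[0,0,-0.03,0,0,0,1],[0,0,-0.03,0,0,0,1]]}}

```text
time: 16.97
tool_pos: [632.2, 50.4, 160.6]
tcp_rot: [-179.8, 0.1, 71.1]
ft_force: [-0.6, -0.2, -6.4]
finger_gap: 54.9
```

```bash
python3 g.py 369 293 160 86.7;  python3 g.py 365 -288 160 83.4
```

```text
t 16.97 pos [632.2  50.4 160.6] rot [-1.7976e+02  1.2000e-01  7.1090e+01] F [-0.59 -0.19 -6.37] gap 54.9
shift [ 0.1441 -0.3276  0.0017] dist 0.358 turn [-0.0044  0.0016 -0.2725] 15.6
t 16.97 pos [632.2  50.4 160.6] rot [-1.7976e+02  1.2000e-01  7.1090e+01] F [-0.59 -0.19 -6.37] gap 54.9
shift [-0.4068 -0.1431  0.0021] dist 0.431 turn [-0.0044  0.0017 -0.2149] 12.3
```

About -5.8 N, so A is full and goes to the crate's near slot. I travel a bit higher to clear B.

Emit:
{"fn": "jog_arm", "kwargs": {"targets": [[0.005,-0.0115,-0.01,0,0,-0.02,1],[0.016,-0.036,-0.022,0,0,-0.06,1],[0.03,-0.068,-0.03,0,0,-0.1,1],[0.044,-0.1,-0.035,0,0,-0.13,1],[0.058,-0.132,-0.035,0,0,-0.16,1]]}}

```text
time: 17.38
tool_pos: [526.4, 148.7, 197.8]
tcp_rot: [-179.9, 0.1, 80.3]
ft_force: [1.3, 0.4, -4.6]
finger_gap: 55.4
```

```bash
python3 g.py 369 293 190 86.7
```

```text
t 17.38 pos [526.4 148.7 197.8] rot [-1.7993e+02  6.0000e-02  8.0310e+01] F [ 1.26  0.38 -4.63] gap 55.4
shift [ 0.1157 -0.1795  0.0079] dist 0.214 turn [-0.0013  0.0009 -0.1116] 6.4
```

Emit:
{"fn": "jog_arm", "kwargs": {"targets": [[0.019,-0.0295,0,0,0,-0.02,1],[0.038,-0.059,0,0,0,-0.04,1],[0.057,-0.0885,0,0,0,-0.07,1],[0.076,-0.118,0,0,0,-0.1,1],[0.091,-0.141,0,0,0,-0.11,1]]}}

```text
time: 17.8
tool_pos: [401.2, 262.5, 196.4]
tcp_rot: [-179.8, 0.1, 86.7]
ft_force: [0.9, -0.1, -5.4]
finger_gap: 55.2
```

Emit:
{"fn": "jog_arm", "kwargs": {"targets": [[0.006,-0.009,0,0,0,0,1],[0.012,-0.018,0,0,0,0,1],[0.012,-0.018,0,0,0,0,1],[0.012,-0.018,0,0,0,0,1]]}}

```text
time: 18.13
tool_pos: [386.8, 274.4, 197.8]
tcp_rot: [-179.9, 0.1, 86.6]
ft_force: [0.3, -0.3, -5.1]
finger_gap: 55.5
```

```bash
python3 g.py 369 293 150 86.7
```

```text
t 18.13 pos [386.8 274.4 197.8] rot [-1.7995e+02  1.0000e-01  8.6580e+01] F [ 0.3  -0.27 -5.15] gap 55.5
shift [ 0.0176 -0.0188  0.0477] dist 0.054 turn [-0.0009  0.0018 -0.002 ] 0.2
```

Emit:
{"fn": "jog_arm", "kwargs": {"targets": [[0.004,-0.004,0.01,0,0,0,1],[0.009,-0.009,0.024,0,0,-0.002,1],[0.0135,-0.0145,0.038,0,0,-0.002,1],[0.0175,-0.0188,0.047,0,0,-0.002,1],[0.0175,-0.0188,0.047,0,0,-0.002,1]]}}

```text
time: 18.55
tool_pos: [367.4, 292.5, 148.3]
tcp_rot: [-179.7, 0.2, 86.6]
ft_force: [-0.2, -0.9, -5.4]
finger_gap: 55.3
```

Emit:
{"fn": "jog_arm", "kwargs": {"targets": [[0,0,0,0,0,0,1],[0,0,0,0,0,0,1],[0,0,0,0,0,0,1]]}}

```text
time: 18.8
tool_pos: [370.2, 293.4, 152.6]
tcp_rot: [179.9, -0.0, 86.7]
ft_force: [-1.0, -0.3, -4.8]
finger_gap: 55.5
```

```bash
python3 g.py 369 293 60 86.7
python3 - <<'E'
from bench import r;import cv2
s=r.snapshot('scene');cv2.imwrite('pics/scene4.png',cv2.resize(s['pixels'][80:300,220:500,::-1],None,fx=2.5,fy=2.5))
E
```

```text
t 18.8 pos [370.2 293.4 152.6] rot [ 1.7992e+02 -1.0000e-02  8.6650e+01] F [-0.97 -0.3  -4.84] gap 55.5
shift [-0.0005 -0.0013  0.0926] dist 0.093 turn [ 0.0014 -0.0002 -0.0009] 0.1
```

View pics/scene4.png

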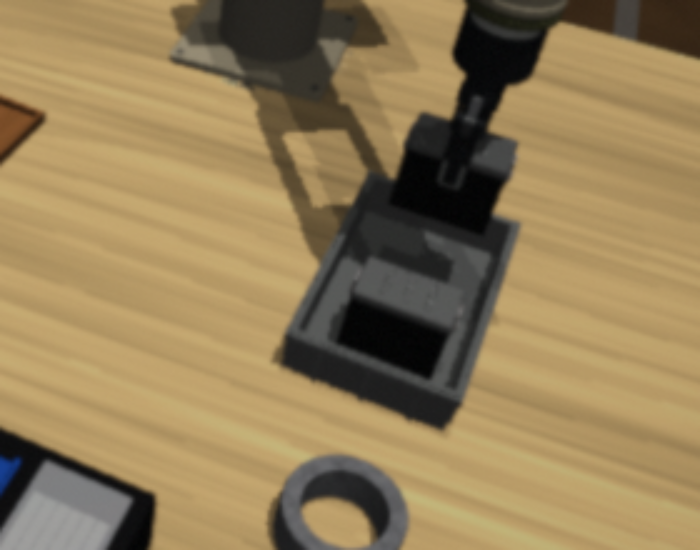

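B is set well at about (405,300) in the crop, and A hangs upright over the near half. I lower A.

Emit:
{"fn": "jog_arm", "kwargs": {"targets": [[0,-0.001,0.008,0,0,0,1],[0,-0.001,0.025,0,0,0,1],[0,-0.001,0.042,0,0,0,1],[0,-0.001,0.06,0,0,0,1],[0,-0.001,0.075,0,0,0,1]]}}

```text
time: 19.27
tool_pos: [368.1, 293.1, 75.3]
tcp_rot: [-180.0, 0.0, 86.7]
ft_force: [0.6, 0.2, -6.0]
finger_gap: 55.4
```

Emit:
{"fn": "jog_arm", "kwargs": {"targets": [[0,0,0.004,0,0,0,1],[0,0,0.008,0,0,0,1],[0,0,0.01,0,0,0,1],[0,0,0.01,0,0,0,1],[0,0,0.01,0,0,0,1]]}}

```text
time: 19.68
tool_pos: [368.9, 293.7, 67.6]
tcp_rot: [179.9, -0.0, 86.7]
ft_force: [-0.2, -0.2, -5.7]
finger_gap: 55.4
```

```bash
python3 g.py 369 293 51.5 86.7
```

```text
t 19.68 pos [368.9 293.7  67.6] rot [ 1.7993e+02 -1.0000e-02  8.6680e+01] F [-0.2  -0.19 -5.73] gap 55.4
shift [-0.0007  0.0001  0.0161] dist 0.016 turn [ 0.0012 -0.0003 -0.0004] 0.1
```

Emit:
{"fn": "jog_arm", "kwargs": {"targets": [[0,0,0.003,0,0,0,1],[0,0,0.006,0,0,0,1],[0,0,0.009,0,0,0,1],[0,0,0.011,0,0,0,1],[0,0,0.012,0,0,0,1]]}}

```text
time: 20.1
tool_pos: [368.0, 293.1, 54.1]
tcp_rot: [-180.0, 0.1, 86.7]
ft_force: [0.8, -0.0, -5.7]
finger_gap: 55.6
```

Emit:
{"fn": "jog_arm", "kwargs": {"targets": [[0,0,0.001,0,0,0,1],[0,0,0.002,0,0,0,1],[0,0,0.0028,0,0,0,1],[0,0,0.0028,0,0,0,1]]}}

```text
time: 20.43
tool_pos: [368.2, 293.2, 51.7]
tcp_rot: [-180.0, 0.0, 86.7]
ft_force: [-0.1, -0.4, -5.7]
finger_gap: 55.5
```

Emit:
{"fn": "jog_arm", "kwargs": {"targets": [[0,0,0.0005,0,0,0,1],[0,0,0.001,0,0,0,1],[0,0,0.0015,0,0,0,1],[0,0,0.0015,0,0,0,1]]}}

```text
time: 20.77
tool_pos: [368.5, 293.4, 51.4]
tcp_rot: [-180.0, 0.0, 86.7]
ft_force: [-4.2, -4.1, 7.9]
finger_gap: 55.3
```

Emit:
{"fn": "jog_arm", "kwargs": {"targets": [[0,0,-0.0005,0,0,0,0.3],[0,0,-0.0005,0,0,0,0],[0,0,-0.0005,0,0,0,0],[0,0,-0.0005,0,0,0,0],[0,0,-0.0005,0,0,0,0]]}}

```text
time: 21.18
tool_pos: [368.4, 293.4, 50.9]
tcp_rot: [180.0, 0.0, 86.7]
ft_force: [-0.5, -1.5, -0.2]
finger_gap: 85.1
```

Emit:
{"fn": "jog_arm", "kwargs": {"targets": [[0,0,-0.015,0,0,0,0],[0,0,-0.04,0,0,0,0],[0,0,-0.07,0,0,0,0],[0,0,-0.1,0,0,0,0],[0,0,-0.14,0,0,0,0]]}}

```text
time: 21.6
tool_pos: [367.0, 292.6, 190.1]
tcp_rot: [-179.8, 0.2, 86.7]
ft_force: [1.0, 1.0, -0.3]
finger_gap: 85.4
```

Emit:
{"fn": "jog_arm", "kwargs": {"targets": [[-0.12,0.05,0,0,0,0,0],[-0.12,0.05,0,0,0,0,0],[-0.16,0.05,0,0,0,0,0],[-0.2,0.05,0,0,0,0,0],[-0.2,0.05,0,0,0,0,0]]}}

```text
time: 22.02
tool_pos: [406.6, 89.2, 191.1]
tcp_rot: [180.0, 0.0, 86.7]
ft_force: [1.3, -0.0, -0.0]
finger_gap: 85.4
```

Emit:
{"fn": "jog_arm", "kwargs": {"targets": [[-0.06,0,0,0,0,0,0],[-0.06,0,0,0,0,0,0],[-0.06,0,0,0,0,0,0],[-0.06,0,0,0,0,0,0]]}}

```text
time: 22.35
tool_pos: [403.2, 30.0, 191.1]
tcp_rot: [180.0, 0.0, 86.5]
ft_force: [-0.4, 0.2, -0.4]
finger_gap: 85.1
```

Run:
```python
from bench import r;import cv2,pickle,numpy as np
print(r.sense()['ft_force'],r.sense()['qd'].round(2))
a=[]
for n in('top','scene'):
    s=r.snapshot(n);pickle.dump(s,open(n+'5.pkl','wb'));cv2.imwrite(f'pics/{n}5.png',s['pixels'][:,:,::-1])
from h import *
s=pickle.load(open('top5.pkl','rb')); im=s['pixels'][:,:,::-1]
```

```text
[-0.4245817   0.22669712 -0.37573312] [ 2.76  0.58 -0.3   0.53 -0.05  0.91]
```

View pics/top5.png

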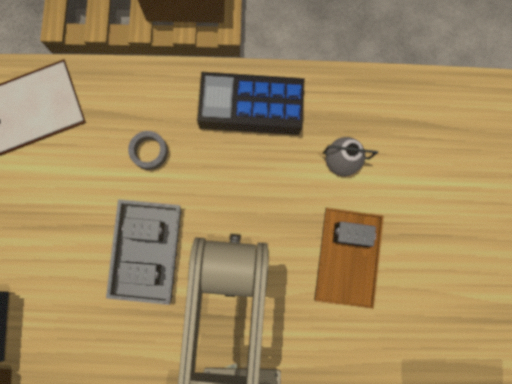

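View pics/scene5.png

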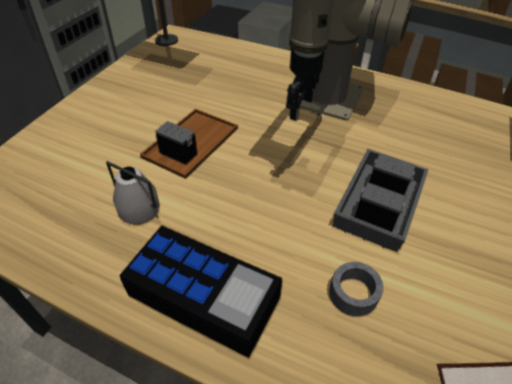

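Both crate cases (lids at about (143,231) and (139,274)) and the tray case (355,235) look upright, and the bystanders haven't moved. I check the lid positions numerically.

Run:
```python
from h import *
s=pickle.load(open('top5.pkl','rb')); s0=pickle.load(open('top0.pkl','rb'))
im=s['pixels'][:,:,::-1].copy()
hsv=cv2.cvtColor(im,cv2.COLOR_BGR2HSV)
g=((hsv[...,1]<60)&(hsv[...,2]>75)).astype(np.uint8); g[:,:325]=0;g[:205]=0
ys,xs=np.nonzero(g); w=plane(s,np.c_[xs,ys],90)[:,:2]
ev,V=np.linalg.eigh(np.cov(w.T)); print('tray case',w.mean(0).round(1),np.sqrt(12*ev).round(1),np.degrees(np.arctan2(V[1,1],V[0,1]))%180)
print('crate lids',plane(s,[(143.5,230.5),(139,274)],90).round(0))
d=cv2.absdiff(im,s0['pixels'][:,:,::-1]).max(2)
for n,(x0,y0,x1,y1) in dict(tape=(125,125,172,173),lamp=(320,132,380,182),box=(195,65,308,138)).items(): print(n,np.percentile(d[y0:y1,x0:x1],99),d[y0:y1,x0:x1].max())
```

```text
tray case [ 493.5 -298.9] [ 52.9 101.6] 84.60213725394766
crate lids [[485. 282.  90.]
 [368. 288.  90.]]
tape 9.0 13
lamp 9.0 14
box 10.0 16
```

```bash
python3 -c "
from bench import r;print(r.hand_in())"
```

```text
the job is handed in; nothing more can be done
None
```

The job is handed in at about 22.5 s. Cases A and B felt full, at about 5.8 N and 5.5–6.4 N on the wrist. Both stand in the deep grey crate. Case C felt empty, at about 1.3–2 N, and stands in the shallow tray.

- **Setting down:** each case touched at the expected height, 6 mm above its lift height on the bench. The largest vertical force at set-down was about 12 N.
- **Final positions:** in the last pictures all three cases are upright and clear of the walls. The tray case measures at about (493, -299), within 5 mm of its slot. The crate lids, picked from the image by eye, read about (485, 282) and (368, 288), within about 8 mm of where I released them.
- **Bystanders:** the tape roll, stage lamp and power box show only image noise compared with the first picture. The gripper was open and clear of everything at hand-in.
- **Deviations:** no check failed. I lifted case B about 100 mm higher than I meant to, with no effect on the result. The crate's first measured width was too large because its outer side was in the mask, so I shifted its centre by about 4 mm.

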